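# Free the parts carousel, bring the red-lidded jar to the pointer and hold it there

### The job

The screw-jar carousel is clamped by the hexagonal brass nut on top of its spindle. Slacken the nut at least a quarter turn anticlockwise by hand without forcing the platter round, then let go of it, take the carousel by its black upright turning handle and turn it gently until the jar with the red lid faces the yellow pointer. Finish while still gripping the handle, holding the carousel still with the jar at the pointer so that I can tighten the nut again, and leave the other things on the bench alone.

Things in the scene. Friction and masses are not known exactly. Their poses are not given: they have to be found in the camera images.
- stand: Grey cast foot of the carousel, fixed to the bench, 88 mm in radius; origin on the vertical spindle axis at bench height (z = 0); its -x axis points along a low arm to the yellow pointer at the front edge. Its position and yaw vary. The platter, a disc of 125 mm radius, turns round its z axis; the platter's upper face is 30 mm above the bench.
- pointer (a point): Tip of the yellow cone-shaped pointer on the stand's upright front lug (lug top 46 mm above the bench, 157 mm from the spindle axis), 33 mm above the bench and 129.5 mm from the axis, pointing at the platter's edge.
- carousel (a joint): Angle of the platter about the spindle, rad, anticlockwise from above; 0 or 6.283 = red-lidded jar exactly at the pointer (limits -7 and 7). While the nut is tight it is clamped (about 1 N m would drag it round); with the nut a quarter turn slack it turns freely (friction about 0.05 N m) and stays where it is left.
- marked_jar (a point): Centre of the red lid's top on the marked jar, 74 mm above the bench, 83 mm from the spindle axis. The six jars (42 mm diameter, 44 mm tall) are fixed in the platter, 60 degrees apart; the other five lids are white.
- post_grip (a point): Grip point of the black upright turning handle, on its axis, 112 mm above the bench, 108 mm from the spindle axis, 30 degrees clockwise (from above) of the red-lidded jar. The grip is round, 17 mm thick, from 76 to 131 mm above the bench, and spins freely on its steel stem, so the hand need not turn as the platter goes round.
- clamp_nut (a joint): Angle of the clamp nut, rad: 0 = tight; grows as it is turned anticlockwise seen from above (loosening), to the stop at 2.6; the clamp lets go of the platter at about 1.0. Turning takes about 0.6 N m at first and 0.15 once slack, so grip it firmly; it rises 1.2 mm per rad and stays where it is left.
- nut_grip (a point): Grip point of the brass hexagon nut, on the spindle axis, 106 mm above the bench; nut 36 mm across flats, from 87 to 116 mm above the bench, spindle end to 128 mm, dark clamp plate (36 mm radius, rim top at 75 mm) below it. The point turns with the nut: corners at 0, 60, 120.. degrees from its x axis, normals of the flats at 30, 90, 150.. degrees.
- turn_post: The black revolving grip of the turning handle; it spins on a steel stem fixed to the platter. Origin on the handle's axis at the platter's face, 30 mm above the bench.
- mug: White spotted mug, 93 mm tall, standing right of the carousel; origin at its foot. Bystander.
- pen_blue: Blue pen, 128 mm long, lying on the purple notebook at the right; origin at its middle. Bystander.
- tweezers: Steel tweezers, 130 mm long, lying left of the carousel; origin at their middle. Bystander.
- spectacles: Brown folded spectacle frame, 140 mm long, lying left of the carousel; origin at its middle. Bystander.

How it is judged:
On the way, in this order (a step that is already met when the one before it is completed fails the run):
1. the clamp nut is slackened about a quarter turn, the platter not yet turned (value of joint clamp_nut above 1.35 rad and distance of marked_jar from where it was at the start of the episode below 0.015 m), for 0.2 s.
2. the turning handle is in the gripper (contact force between the fingers and turn_post above 2 N and distance between the grasp point and post_grip below 0.035 m and horizontal distance between the grasp point and post_grip below 0.015 m), for 0.1 s.
At the end, for the whole second after the job is handed in: The red lid is within 6 mm (4 degrees) of the line from spindle to pointer, the platter is still (under 0.05 rad/s), the fingers grip the turning handle (over 2 N, TCP within 15 mm of its axis and 35 mm of its grip point), and the nut is slack (over 1.3 rad) and untouched (all of step 2 and x of marked_jar in the frame of stand below -0.07 m and y of marked_jar in the frame of stand between -0.006 and 0.006 m and velocity of joint carousel between -0.05 and 0.05 rad/s and value of joint clamp_nut above 1.3 rad and contact force between the fingers and clamp_nut below 0.5 N); the arm keeps its last pose, push and grip.
It fails at once if the platter is forced round while the nut is still tight (value of joint clamp_nut below 0.9 rad and distance of marked_jar from where it was at the start of the episode above 0.012 m).
It fails at once if the carousel is flung round (over 3 rad/s) (velocity of joint carousel above 3 rad/s or velocity of joint carousel below -3 rad/s).
It fails at once if a bystander is moved more than 20 mm or the mug is tipped (distance of any of mug, pen_blue, tweezers, spectacles from where it was at the start of the episode above 0.02 m or angle between mug's own z axis and vertical above 0.4 rad).
It also fails if it takes over 58 s, if anything falls off the work surface, if the arm or the gripper's body presses on something with over 40 N, if the wrist force passes 120 N, or if a joint passes its speed limit or range.

### The arm

A 6-joint arm with a two-finger parallel gripper is mounted at the origin on a cart in front of the work surface, level with it; the furniture and walls round the work are solid. World frame = base frame: x ahead of the robot, y to its left, z up, the work surface at z = 0. Lengths are in m, angles in rad, forces in N, time in s.
With the tool pointing down it reaches from about 0.325 to 0.85 m from the base axis. Payload 4.4 kg.
Tool frame: the origin (TCP) lies between the finger pads, 19 mm behind the fingertips; this is the grasp point; z points along the fingers, y is the line along which they close (so a half turn about z gives the same grasp; the last joint's range is limited). The gripper opens to 94 mm and grips with 3 to 60 N. Pads are 16 mm wide; open, the fingers measure 119 mm over their backs; the gripper's body (75 mm by 177 mm) begins 78 mm behind the grasp point.
Start: joints at [1.103, 0.207, 1.542, -0, 1.393, -0.15], TCP at [0.179, 0.546, 0.224] pointing down, gripper open.
Joint ranges: [-2.73, 2.73], [-0.86, 2.22], [0.23, 2.46], [-1.11, 4.25], [0.08, 2.63], [-2.82, 2.82]. Speed limits (rad/s): [2.79, 2.79, 3.14, 3.14, 3.14, 3.14].

### API

Orientations are given as a rotation vector (axis times angle).
In Python, from cell import monitor, vision, env gives the robot as it stands. The module is installed in compiled form; this text tells all that it offers.
- The arm moves only by the tool move_arm, never from a script. Its argument "steps" is a list of rows, each a list of 5 numbers: the shift along the tool's x, y, z as a fraction of full scale, then the turn about the tool's z as a fraction of full scale, then the opening, from -1 (shut) to 1 (fully open). In form: [[dx, dy, dz, roll, hand], ...]. A call has 1 to 10 rows; each row shifts and turns the commanded pose from where the row before left it, along the tool's axes as they then stand; what a row does not reach is not made up. Full scale, the value 1, is 0.025 m for a shift and 0.12 rad for a turn. A row lasts 1/12 s, in which the tool goes at most 41.7 mm and 7.16 degrees, less where a joint would pass 70% of its speed; a pose out of reach is approached as far as the arm can. A call with a number of a shift or a turn outside -1 to 1 is refused whole. A call with a gripper value outside its range is refused whole. The fingers move at their own pace and stop on an object; "grip_force" is the grip in N (left out, the last holds). Time passes only in rows, so rows that do not move let the fingers close. It gives the time, the measured TCP pose, the force, the opening and the grip force at its end, in the units of the state.
- monitor.get_state(): the state, without advancing time (a new reading comes with each control period).
- vision.camera(name): name is "scene" or "top" or "wrist"; returns a dict with "frame" (400x640x3 uint8, red, green, blue), "camera_matrix" (3x3 intrinsics, pixels), "k1" (the pictures are not rectified: a ray, as slopes to the right and down, at radius r is drawn at 1 + k1 r^2 times it, then the intrinsics apply), "rvec" (rotation vector, rad) and "tvec" (3), from world to camera coordinates, as OpenCV has them. Camera axes: x right, y down, z forward; pixel columns grow to the right and rows downward; lengths in m; the calibration is good to about 2 mm. A picture is of the moment at which its call begins. There is no depth.
- env.close_job(): hands the job in; it is judged then, once.
The state is a dict: "t": time; "joint_pos": joint angles; "dq": joint speeds; "joint_torque": joint torques, N m; "ee_pos": TCP position; "tcp_rot": TCP orientation; "contact_force": force on the tool from outside, world axes, zero at the start; "moment": the same for the moment, N m; "gripper_width": opening from 0.0 (shut) to 1.0 (fully open); "gripper_force": force on a finger pad.
Only numpy, scipy, OpenCV 4.12 (cv2) and the standard library are available. Lean on these libraries where they do the work, as an engineer would, in place of code of your own. Each camera call takes 0.05 s, during which the arm holds its last target. There are 200 camera calls.

## Working session

There is one attempt and no reset: what is moved stays moved. The work goes in short steps, Python scripts to look and compute and a tool call to move; the robot and the scene stay as the last step left them, time stands still between calls to the robot, and variables do not carry over. Pictures are saved under pics/ and viewed, at most 10 in all, crops included, and the job is handed in when it is done.

Besides the shell and the picture viewer there is one more tool, called after "Call:" as a command line: name --pt "numbers of a row" for each row, then --argument value for the rest. move_arm: Moves the arm, as the interface text tells. Shift numbers are shares of 0.025 m and turn numbers shares of 0.12 rad, none past 1 either way. Its arguments: {"type":"object","properties":{"steps":{"type":"array","items":{"type":"array","items":{"type":"number"}}},"grip_force":{"type":"number"}},"required":["steps"]}

```bash
mkdir -p pics; cat > h.py <<'E'
import numpy as np, cv2, pickle
from cell import monitor, vision, env
def grab(n):
    d=vision.camera(n); pickle.dump(d,open(f'{n}.pkl','wb')); return d
def load(n): return pickle.load(open(f'{n}.pkl','rb'))
def save(d,fn): cv2.imwrite('pics/'+fn,d['frame'][:,:,::-1])
def p2w(d,u,v,z):
    K=np.array(d['camera_matrix']); R=cv2.Rodrigues(np.array(d['rvec'],float))[0]; t=np.array(d['tvec'],float).ravel()
    p=np.array([u,v],float); dd=(p-K[:2,2])/np.array([K[0,0],K[1,1]])
    x=cv2.undistortPoints(np.array([[[u,v]]],float),K,np.array([d['k1'],0,0,0,0],float)).ravel()
    r=R.T@np.array([x[0],x[1],1]); c=-R.T@t
    return c+r*(z-c[2])/r[2]
def w2p(d,P):
    K=np.array(d['camera_matrix'],float)
    return cv2.projectPoints(np.array(P,float).reshape(-1,1,3),np.array(d['rvec'],float),np.array(d['tvec'],float),K,np.array([d['k1'],0,0,0,0],float))[0].reshape(-1,2)
E
python3 - <<'E'
from h import *
s=monitor.get_state(); print(s)
for n in ('top','scene'):
    d=grab(n); save(d,n+'0.png')
E
```

```text
{'t': 0.0, 'joint_pos': array([ 1.10349030e+00,  2.07428069e-01,  1.54291741e+00, -2.61033655e-05,
        1.39348760e+00, -1.50508520e-01]), 'dq': array([ 0.00021584, -0.00113286,  0.00061259,  0.00038273,  0.00075873,
       -0.00143597]), 'joint_torque': array([-1.19056127e-03, -3.70887494e+01, -2.81411684e+01,  6.96545863e-02,
        3.63602524e-02, -2.07710586e-04]), 'ee_pos': array([0.17880838, 0.54570156, 0.22310351]), 'tcp_rot': array([-0.49543501, -3.10161438,  0.00336424]), 'contact_force': array([-0.15030463, -0.57162397,  0.47587277]), 'moment': array([ 0.02424167, -0.00846422,  0.03640494]), 'gripper_force': 0.0, 'gripper_width': 0.9975260546852399}
```

View pics/top0.png

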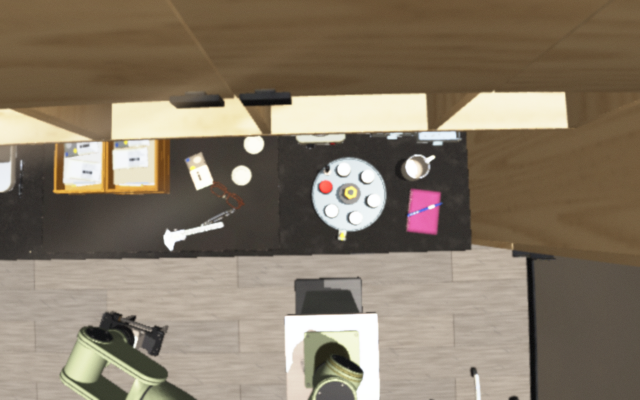

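View pics/scene0.png

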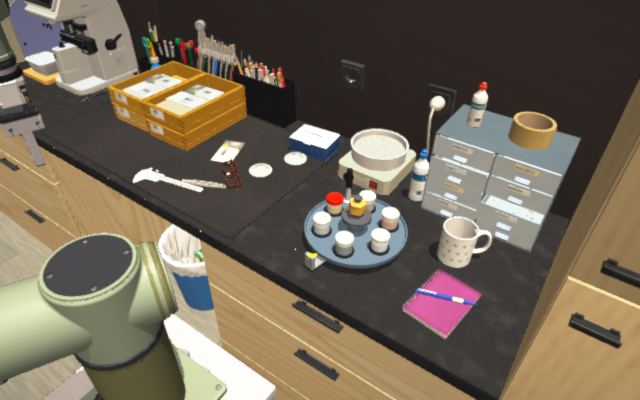

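The top view shows the platter centred near (349,194), the red lid at (326,187), the black handle at (325,169) and the yellow pointer at (342,236). I'll enlarge both views next.

```bash
python3 - <<'E'
from h import *
a=load('top')['frame'][145:245,295:405]; b=load('scene')['frame'][160:275,290:420]
a=cv2.resize(a,None,fx=5.45,fy=5.45,interpolation=cv2.INTER_CUBIC)[:,:,::-1]
cv2.imwrite('pics/topc.png',a)
b=cv2.resize(b,None,fx=5,fy=5,interpolation=cv2.INTER_CUBIC)[:,:,::-1]
cv2.imwrite('pics/scc.png',b)
d=load('top'); 
for n,u,v,z in (('plat',349,194,.03),('red',326,187,.074),('handle',325,169,.131),('ptr',342,236,.046),('nut',349.5,193,.116)): print(n,p2w(d,u,v,z))
R=cv2.Rodrigues(np.array(d['rvec']))[0]; print(-R.T@d['tvec'],R)
E
```

```text
plat [ 0.56362153 -0.07356009  0.03      ]
red [0.58571926 0.00484652 0.074     ]
handle [0.63839945 0.00724133 0.131     ]
ptr [ 0.42187423 -0.04498802  0.046     ]
nut [ 0.56089639 -0.06957062  0.116     ]
[0.46516727 0.02132799 1.46470564] [[-0.02456669 -0.99969393 -0.00292111]
 [-0.9975982   0.02470428 -0.06471114]
 [ 0.0647635   0.00132435 -0.99789976]]
```

View pics/topc.png

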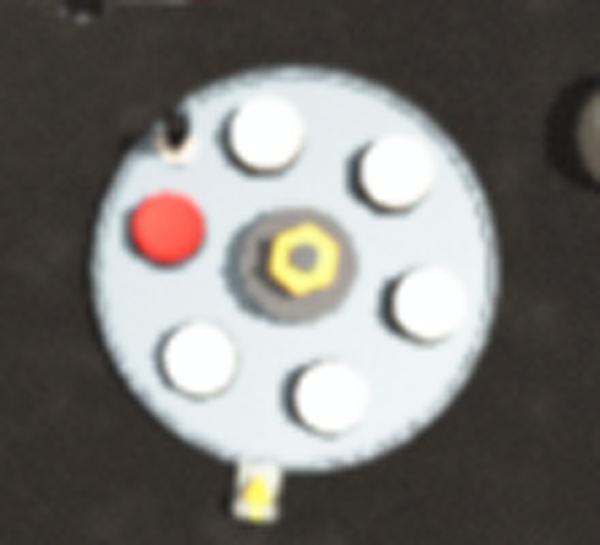

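View pics/scc.png

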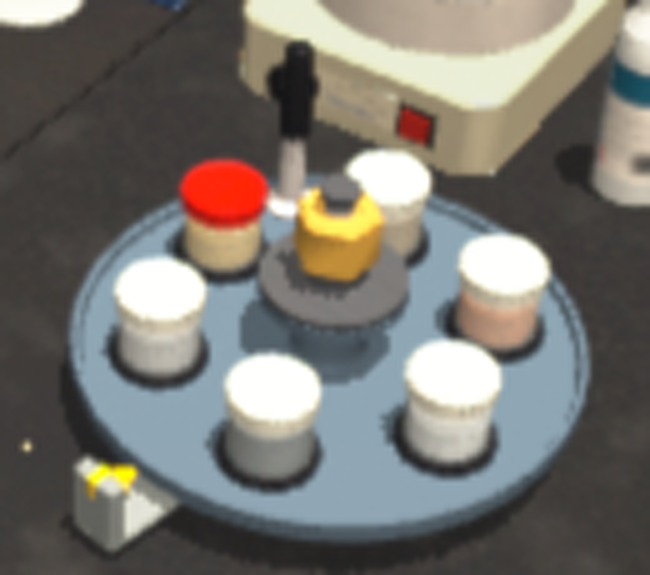

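```bash
cat >> h.py <<'E'
def ang(v): return np.degrees(np.arctan2(v[1],v[0]))
E
python3 - <<'E'
from h import *
from scipy.optimize import least_squares
d=load('top')
f=lambda x,y,z:p2w(d,295+(x+.5)/5.4545-.5,145+(y+.5)/5.45-.5,z)[:2]
L=np.array([f(*p,.074) for p in [(167,229),(199,357),(330,397),(430,302),(395,172),(265,134)]])
fun=lambda q:np.ravel([[q[0]+.083*np.cos(q[2]+k*np.pi/3),q[1]+.083*np.sin(q[2]+k*np.pi/3)]-L[k] for k in range(6)])
r=least_squares(fun,[.563,-.072,1.3]); print(r.x,np.degrees(r.x[2]),np.round(1e3*r.fun,1))
c=r.x[:2]
print('nut',f(303,259,.116))
C=[(305,222),(337,240),(336,278),(299,298),(270,276),(272,240)]
print('corners',[round(ang(f(*p,.116)-f(303,259,.116))%60,1) for p in C])
p=f(258,480,.046);print('ptr',p,ang(p-c),np.hypot(*(p-c)))
h=f(180,122,.131);print('post',h,ang(h-c),np.hypot(*(h-c)))
# scene
d2=load('scene'); g=lambda x,y,z:p2w(d2,290+(x+.5)/5-.5,160+(y+.5)/5-.5,z)[:2]
for n,q in (('red',(225,192,.074)),('post',(299,48,.131)),('spindle',(341,188,.128)),('wfront',(272,381,.074)),('lugtip',(118,475,.033))):
    w=g(*q);print(n,w,ang(w-c),np.hypot(*(w-c)))
E
```

```text
[ 0.56324851 -0.07131499  1.26309238] 72.36986229780841 [ 1.3  0.4 -1.5 -0.  -0.5 -0.6 -0.6  0.5  0.7 -0.4  0.6  0.2]
nut [ 0.56369366 -0.07171525]
corners [np.float64(55.2), np.float64(57.8), np.float64(58.5), np.float64(52.5), np.float64(55.9), np.float64(56.9)]
ptr [ 0.43304507 -0.04492863] 168.54388321643447 0.13285020389985405
post [ 0.64468509 -0.00118173] 40.73506167629106 0.1074736686502649
red [0.58259502 0.00352699] 75.506420021411 0.07730205877944904
post [ 0.6386242  -0.00074201] 43.11525716089777 0.10325714601830235
spindle [ 0.55885434 -0.07338935] -154.72932460878437 0.004859189150043422
wfront [ 0.48176838 -0.08828329] -168.2362443761096 0.08322821279047249
lugtip [ 0.42651266 -0.04336041] 168.44554740059883 0.1395641506127122
```

The lids fit a ring centred at (0.563,-0.0715) with the red lid at 72.4°. The pointer is at about 168.5°, and the nut's flat normals are at about -34°, 26° and 86°. Next I move above the nut.

Call:
move_arm --pt "-0.97 -0.81 0 0 1" --pt "-0.97 -0.81 0 0 1" --pt "-0.97 -0.81 0 0 1" --pt "-0.97 -0.81 0 0 1" --pt "-0.97 -0.81 0 0 1" --pt "-0.97 -0.81 0 0 1" --pt "-0.97 -0.81 0 0 1" --pt "-0.97 -0.81 0 0 1" --pt "-0.97 -0.81 0 0 1" --pt "-0.97 -0.81 0 0 1"

```text
t: 0.93
ee_pos: [0.3467, 0.2769, 0.2239]
tcp_rot: [-0.495, -3.102, 0.0]
contact_force: [0.8, 1.0, 0.5]
gripper_width: 1.004
gripper_force: 0.0
```

Call:
move_arm --pt "-0.97 -0.81 0 0 1" --pt "-0.97 -0.81 0 0 1" --pt "-0.97 -0.81 0 0 1" --pt "-0.97 -0.81 0 0 1" --pt "-0.97 -0.81 0 0 1" --pt "-0.97 -0.81 0 0 1" --pt "-0.97 -0.81 0 0 1" --pt "-0.97 -0.81 0 0 1" --pt "-0.97 -0.81 0 0 1" --pt "-0.97 -0.81 0 0 1"

```text
t: 1.77
ee_pos: [0.514, 0.009, 0.2238]
tcp_rot: [-0.496, -3.101, -0.0]
contact_force: [0.8, 0.2, 0.2]
gripper_width: 0.996
gripper_force: 0.0
```

Call:
move_arm --pt "-0.97 -0.81 0 0 1" --pt "0 0 0 1 1" --pt "0 0 0 1 1" --pt "0 0 0 1 1" --pt "0 0 0 1 1" --pt "0 0 0 1 1" --pt "0 0 0 1 1" --pt "0 0 0 1 1" --pt "0 0 0 1 1" --pt "0 0 0 1 1"

```text
t: 2.6
ee_pos: [0.5301, -0.0163, 0.2236]
tcp_rot: [-2.026, -2.399, 0.001]
contact_force: [0.5, -0.2, -0.1]
gripper_width: 0.998
gripper_force: 0.0
```

Call:
move_arm --pt "0 0 0 1 1" --pt "0 0 0 1 1" --pt "0 0 0 1 1" --pt "0 0 0 1 1" --pt "0 0 0 1 1" --pt "0 0 0 1 1" --pt "0 0 0 0.4 1" --pt "0 0 0 0 1" --pt "0 0 0 0 1"

```text
t: 3.35
ee_pos: [0.5302, -0.0163, 0.2238]
tcp_rot: [-2.773, -1.476, 0.001]
contact_force: [0.3, -0.3, 0.8]
gripper_width: 1.001
gripper_force: 0.0
```

```bash
cat >> h.py <<'E'
def tool():
    s=monitor.get_state(); R=cv2.Rodrigues(s['tcp_rot'])[0]
    print('t',round(s['t'],2),'p',s['ee_pos'].round(4),'yawY',round(ang(R[:2,1]),2),'x',R[:,0].round(3),'y',R[:,1].round(3),'j',s['joint_pos'].round(3),'w',round(s['gripper_width'],3),'gf',round(s['gripper_force'],1),'F',s['contact_force'].round(1),'M',s['moment'].round(2))
    return s,R
def rows(target):
    s,R=tool(); print('shift rows',(R.T@(np.array(target)-s['ee_pos'])/.025).round(2))
E
python3 - <<'E'
from h import *
rows([.5635,-.0715,.106])
d=grab('wrist'); save(d,'w0.png')
E
```

```text
t 3.35 p [ 0.5302 -0.0163  0.2238] yawY -33.95 x [ 0.558  0.83  -0.   ] y [ 0.83  -0.558 -0.001] j [-0.194  0.113  1.65  -0.     1.379  0.399] w 1.001 gf 0.0 F [ 0.3 -0.3  0.8] M [-0.07  0.14 -0.07]
shift rows [-1.09  2.34  4.71]
```

View pics/w0.png

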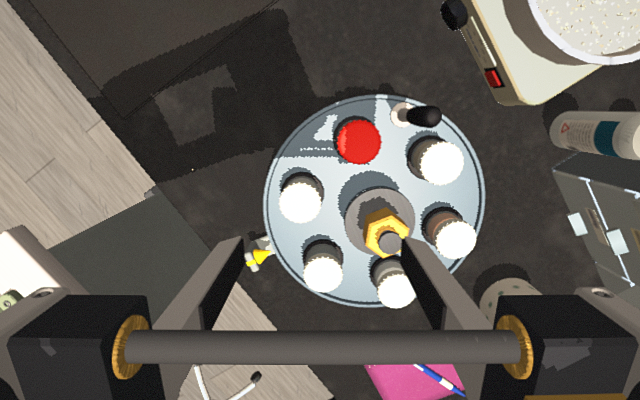

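The wrist view shows the red lid at (358,141), white lids at (301,200), (323,272), (397,288), (456,240) and (441,161), the spindle top at (389,242), and the pointer tip near (270,257). I'll check the centre with these before descending.

```bash
python3 - <<'E'
from h import *
from scipy.optimize import least_squares
d=load('wrist')
L=np.array([p2w(d,*p,.074)[:2] for p in [(358,141),(301,200),(323,272),(397,288),(456,240),(441,161)]])
fun=lambda q:np.ravel([[q[0]+.083*np.cos(q[2]+k*np.pi/3),q[1]+.083*np.sin(q[2]+k*np.pi/3)]-L[k] for k in range(6)])
r=least_squares(fun,[.563,-.072,1.3]); print(r.x,np.degrees(r.x[2]),np.round(1e3*r.fun,1)); c=r.x[:2]
print('spindle',p2w(d,389,242,.128))
p=p2w(d,272,257,.033)[:2]; print('ptr',p,ang(p-c),np.hypot(*(p-c)))
a=cv2.resize(d['frame'][190:280,230:430],None,fx=4,fy=4,interpolation=cv2.INTER_CUBIC)[:,:,::-1]
cv2.imwrite('pics/w0c.png',a)
E
```

```text
[ 0.56394087 -0.06934001  1.25613429] 71.9711934560121 [ 1.9  0.7 -1.9  0.7 -1.5 -0.5 -1.3 -1.8  1.4  1.4  1.4 -0.6]
spindle [ 0.56247609 -0.06989328  0.128     ]
ptr [ 0.43309909 -0.05438272] 173.47849250788212 0.13169393193446927
```

View pics/w0c.png

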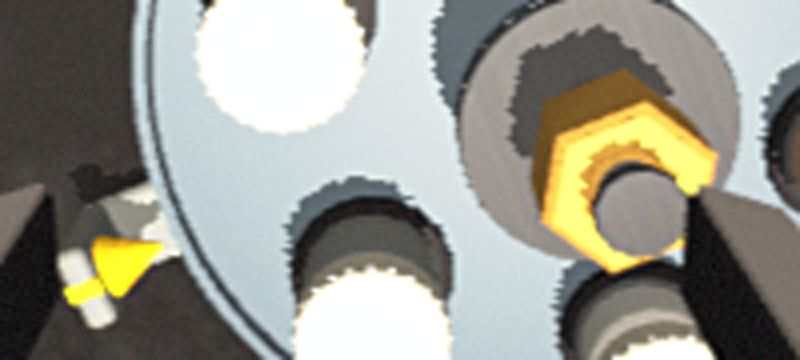

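The crop shows the pointer tip at (270.7,251.7) and nut top corners at (390.7,215), (409.5,228.7), (383.5,258), (365,245) and (368.2,227.5).

```bash
python3 - <<'E'
from h import *
from scipy.optimize import least_squares
d=load('wrist'); c=np.array([.5634,-.0705])
f=lambda x,y,z:p2w(d,230+x/4,190+y/4,z)[:2]
p=f(163,247,.033); print('ptr',p,ang(p-c),np.hypot(*(p-c)))
p=f(102,267,.033); print('ptrbase',p,ang(p-c),np.hypot(*(p-c)))
p=f(640,210,.128);print('spindle',p)
C=np.array([f(*q,.116) for q in [(553,150),(643,100),(718,155),(614,272),(540,220)]])
i=np.array([0,-1,-2,-4,-5])
fun=lambda q:np.ravel([[q[0]+.0208*np.cos(q[2]+k*np.pi/3),q[1]+.0208*np.sin(q[2]+k*np.pi/3)]-C[n] for n,k in enumerate(i)])
for g in np.arange(6):
    r=least_squares(fun,[*c,g]); print(r.cost,r.x,np.degrees(r.x[2])%60,np.round(1e3*r.fun,1)) if r.cost<3e-5 else 0
rows([.563,-.0712,.107])
E
```

```text
ptr [ 0.43590362 -0.04812775] 170.04742789587237 0.12944437097813216
ptrbase [ 0.41708882 -0.04324232] 169.44681525162798 0.14882857129723917
spindle [ 0.56294678 -0.07076393]
5.150798860952613e-06 [ 0.56252338 -0.07101239  1.92869311] 50.50597520385378 [ 1.5  2.1 -0.2 -0.3 -0.1  0.4 -0.5 -0.8 -0.6 -1.5]
5.150798864142558e-06 [ 0.56252338 -0.07101239  1.92869153] 50.50588484777748 [ 1.5  2.1 -0.2 -0.3 -0.1  0.4 -0.5 -0.8 -0.6 -1.5]
5.150798861533817e-06 [ 0.56252339 -0.07101238  1.9286941 ] 50.506032035046076 [ 1.5  2.1 -0.2 -0.3 -0.1  0.4 -0.5 -0.8 -0.6 -1.5]
5.1507988701411566e-06 [ 0.5625234  -0.07101238  1.92869633] 50.50615984541773 [ 1.5  2.1 -0.2 -0.3 -0.1  0.4 -0.5 -0.8 -0.6 -1.5]
5.15079886092252e-06 [ 0.56252338 -0.07101238  1.92869343] 50.50599372623145 [ 1.5  2.1 -0.2 -0.3 -0.1  0.4 -0.5 -0.8 -0.6 -1.5]
5.1507988609279004e-06 [ 0.56252338 -0.07101238  1.92869345] 50.50599492584567 [ 1.5  2.1 -0.2 -0.3 -0.1  0.4 -0.5 -0.8 -0.6 -1.5]
t 3.4 p [ 0.5303 -0.0163  0.2239] yawY -33.96 x [ 0.559  0.829 -0.   ] y [ 0.829 -0.559 -0.001] j [-0.194  0.113  1.65  -0.     1.379  0.399] w 1.002 gf 0.0 F [ 0.  -0.3 -0.4] M [-0.06  0.12  0.  ]
shift rows [-1.09  2.31  4.67]
```

Call:
move_arm --pt "-0.55 0.77 0 0.4 1" --pt "-0.55 0.77 0 0 1" --pt "0 0.77 0 0 1" --pt "0 0 0.7 0 1" --pt "0 0 0.8 0 1" --pt "0 0 0.8 0 1" --pt "0 0 0.8 0 1" --pt "0 0 0.8 0 1" --pt "0 0 0.7 0 1" --pt "0 0 0 0 1"

```text
t: 4.23
ee_pos: [0.558, -0.0717, 0.1049]
tcp_rot: [-2.803, -1.406, 0.01]
contact_force: [-0.8, 0.1, -0.4]
gripper_width: 0.999
gripper_force: 0.0
```

```bash
python3 - <<'E'
from h import *
rows([.563,-.0712,.107])
E
```

```text
t 4.23 p [ 0.558  -0.0717  0.1049] yawY -36.73 x [ 0.598  0.801 -0.003] y [ 0.801 -0.598 -0.008] j [-0.282  0.312  1.674 -0.     1.164  0.36 ] w 0.999 gf 0.0 F [-0.8  0.1 -0.4] M [-0.05  0.13 -0.03]
shift rows [ 0.13  0.15 -0.09]
```

Call:
move_arm --grip_force 55 --pt "0.13 0.15 -0.08 0 1" --pt "0 0 0 0 1" --pt "0 0 0 0 -1" --pt "0 0 0 0 -1" --pt "0 0 0 0 -1" --pt "0 0 0 0 -1" --pt "0 0 0 0 -1" --pt "0 0 0 0 -1" --pt "0 0 0 0 -1" --pt "0 0 0 0 -1"

```text
t: 5.07
ee_pos: [0.5663, -0.0722, 0.1112]
tcp_rot: [-2.809, -1.407, 0.0]
contact_force: [-0.2, 1.2, -0.7]
gripper_width: 0.469
gripper_force: 0.0
```

```bash
python3 - <<'E'
from h import *
rows([.563,-.0712,.107])
E
```

```text
t 5.07 p [ 0.5663 -0.0722  0.1112] yawY -36.79 x [ 0.599  0.801 -0.   ] y [ 0.801 -0.599 -0.   ] j [-0.278  0.315  1.656  0.     1.171  0.364] w 0.469 gf 0.0 F [-0.2  1.2 -0.7] M [-0.09  0.12  0.01]
shift rows [-0.05 -0.13  0.17]
```

Call:
move_arm --pt "-0.05 -0.13 0.17 0 -0.06" --pt "0 0 0 0 -0.06" --pt "0 0 0 0 -1" --pt "0 0 0 0 -1" --pt "0 0 0 0 -1" --pt "0 0 0 0 -1" --pt "0 0 0 0 -1" --pt "0 0 0 0 -1"

```text
t: 5.73
ee_pos: [0.563, -0.0715, 0.1066]
tcp_rot: [2.809, 1.407, -0.0]
contact_force: [2.5, -2.0, -5.6]
gripper_width: 0.387
gripper_force: 53.4
```

```bash
python3 - <<'E'
from h import *
rows([.563,-.0712,.107])
E
```

```text
t 5.73 p [ 0.563  -0.0715  0.1066] yawY -36.78 x [ 0.599  0.801 -0.   ] y [ 0.801 -0.599  0.   ] j [-0.279  0.314  1.668 -0.     1.16   0.364] w 0.387 gf 53.4 F [ 2.5 -2.  -5.6] M [-0.35 -0.25 -0.04]
shift rows [ 0.01 -0.01 -0.02]
```

Call:
move_arm --grip_force 60 --pt "0 0 0 -0.3 -1" --pt "0 0 0 -0.5 -1" --pt "0 0 -0.004 -0.5 -1" --pt "0 0 -0.004 -0.5 -1" --pt "0 0 -0.004 -0.5 -1" --pt "0 0 -0.004 -0.5 -1" --pt "0 0 -0.004 -0.5 -1" --pt "0 0 -0.004 -0.5 -1" --pt "0 0 -0.004 -0.5 -1" --pt "0 0 0 0 -1"

```text
t: 6.57
ee_pos: [0.5626, -0.0713, 0.1067]
tcp_rot: [-2.356, -2.077, 0.001]
contact_force: [3.4, -2.1, -8.5]
gripper_width: 0.384
gripper_force: 58.3
```

```bash
python3 - <<'E'
from h import *
tool(); a=load('top')['frame'].astype(int); d=grab('top')
def red(f):
    f=f.astype(int)[150:240,300:400]; m=(f[:,:,0]>150)&(f[:,:,1]<70)&(f[:,:,2]<70); v,u=np.nonzero(m); return u.mean()+300,v.mean()+150,len(u)
for f in (a,d['frame']): q=red(f); print(q,p2w(d,q[0],q[1],.074))
E
```

```text
t 6.57 p [ 0.5626 -0.0713  0.1067] yawY -7.19 x [0.125 0.992 0.   ] y [ 0.992 -0.125 -0.001] j [-0.279  0.314  1.668 -0.     1.161 -0.153] w 0.384 gf 58.3 F [ 3.4 -2.1 -8.5] M [-0.47 -0.38 -0.12]
(np.float64(322.0), np.float64(190.55555555555554), 9) [0.57423926 0.0183835  0.074     ]
(np.float64(325.0431034482759), np.float64(187.39655172413794), 116) [0.58448015 0.00804816 0.074     ]
```

Call:
move_arm --pt "0 0 -0.004 -0.6 -1" --pt "0 0 -0.004 -0.6 -1" --pt "0 0 -0.004 -0.6 -1" --pt "0 0 -0.004 -0.6 -1" --pt "0 0 -0.004 -0.6 -1" --pt "0 0 -0.004 -0.6 -1" --pt "0 0 -0.004 -0.6 -1" --pt "0 0 -0.004 -0.6 -1" --pt "0 0 -0.004 -0.6 -1" --pt "0 0 0 0 -1"

```text
t: 7.45
ee_pos: [0.5621, -0.0713, 0.1072]
tcp_rot: [-1.572, -2.718, 0.002]
contact_force: [2.1, -2.9, -11.9]
gripper_width: 0.382
gripper_force: 58.2
```

Call:
move_arm --pt "0 0 -0.004 -0.6 -1" --pt "0 0 -0.004 -0.6 -1" --pt "0 0 -0.004 -0.6 -1" --pt "0 0 -0.004 -0.6 -1" --pt "0 0 -0.004 -0.6 -1" --pt "0 0 -0.004 -0.6 -1" --pt "0 0 -0.004 -0.6 -1" --pt "0 0 -0.004 -0.6 -1" --pt "0 0 -0.004 -0.6 -1" --pt "0 0 0 0 -1"

```text
t: 8.28
ee_pos: [0.5617, -0.0717, 0.108]
tcp_rot: [-0.627, -3.076, 0.002]
contact_force: [1.6, -4.3, -12.9]
gripper_width: 0.385
gripper_force: 58.2
```

```bash
cat >> h.py <<'E'
def red(f,b=(150,240,300,400)):
    f=f.astype(int)[b[0]:b[1],b[2]:b[3]]; m=(f[:,:,0]>100)&(f[:,:,1]<.45*f[:,:,0])&(f[:,:,2]<.45*f[:,:,0]); v,u=np.nonzero(m); return u.mean()+b[2],v.mean()+b[0],len(u)
E
python3 - <<'E'
from h import *
tool(); d=grab('top'); q=red(d['frame']); print(q,p2w(d,q[0],q[1],.074))
E
```

```text
t 8.28 p [ 0.5617 -0.0717  0.108 ] yawY 66.97 x [-0.92   0.391  0.003] y [ 0.391  0.92  -0.002] j [-0.279  0.311  1.668 -0.002  1.165 -1.447] w 0.385 gf 58.2 F [  1.6  -4.3 -12.9] M [-0.97 -0.36  0.06]
(np.float64(321.95652173913044), np.float64(188.41304347826087), 46) [0.58135676 0.01835112 0.074     ]
```

Call:
move_arm --pt "0 0 0 0 -1" --pt "0 0 0 0 0.3" --pt "0 0 0 0 0.3" --pt "0 0 0 0 0.3" --pt "0 0 0 0 0.3" --pt "0 0 -0.8 0 0.3" --pt "0 0 -1 0 0.3" --pt "0 0 -1 0 0.3" --pt "0 0 -1 0 0.3" --pt "0 0 0 0 0.3"

```text
t: 9.17
ee_pos: [0.5673, -0.0719, 0.2121]
tcp_rot: [0.623, 3.066, -0.001]
contact_force: [0.6, -0.1, 0.3]
gripper_width: 0.651
gripper_force: 0.0
```

```bash
python3 - <<'E'
from h import *
tool(); d=grab('top'); q=red(d['frame']); print(q,p2w(d,q[0],q[1],.074))
d=grab('wrist'); save(d,'w1.png')
E
```

```text
t 9.17 p [ 0.5673 -0.0719  0.2121] yawY 67.03 x [-0.921  0.39  -0.013] y [0.39  0.921 0.002] j [-2.780e-01  2.010e-01  1.574e+00  1.000e-03  1.353e+00 -1.448e+00] w 0.651 gf 0.0 F [ 0.6 -0.1  0.3] M [-0.   -0.03 -0.03]
(np.float64(324.4642857142857), np.float64(189.27380952380952), 84) [0.57829227 0.01012155 0.074     ]
```

View pics/w1.png

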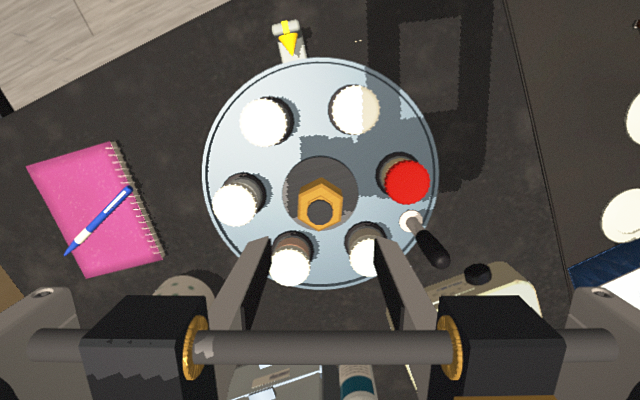

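The wrist view shows the nut free, the red lid at (407,182), the handle from its stem (411,220) to its top (438,258), the spindle top at (320,211) and the pointer tip at (292,57).

```bash
python3 - <<'E'
from h import *
d=load('wrist'); c=np.array([.5632,-.0710])
q=red(d['frame'],(130,220,370,440)); w=p2w(d,q[0],q[1],.074)[:2]; print('red',q,w,ang(w-c),np.hypot(*(w-c)))
w=p2w(d,438,258,.131)[:2]; print('post',w,ang(w-c),np.hypot(*(w-c)))
w=p2w(d,320,211,.128)[:2]; print('spindle',w)
w=p2w(d,292,57,.033)[:2]; print('ptr',w,ang(w-c),np.hypot(*(w-c)))
for a in (40,42,44):
    P=[*(c+.108*np.array([np.cos(np.radians(a)),np.sin(np.radians(a))])),.131]; print(a,P,w2p(d,P))
C=[(319,178),(343,191),(341,217),(319,231),(297,218),(299,192)]
m=np.mean([p2w(d,*p,.118)[:2] for p in C],0); print('nut',m,[round(ang(p2w(d,*p,.118)[:2]-m)%60,1) for p in C])
E
```

```text
red (np.float64(406.826726342711), np.float64(181.72122762148337), 1564) [0.58229662 0.00712399] 76.26397717074994 0.08042411559202867
post [0.63383006 0.00112462] 45.599834844122256 0.10094833611200525
spindle [ 0.56092437 -0.07106229]
ptr [ 0.43711891 -0.04766064] 169.51247256501506 0.1282231129351234
40 [np.float64(0.6459327998568497), np.float64(-0.0015789381538537511), 0.131] [[439.14903001 271.55426431]]
42 [np.float64(0.6434596411515586), np.float64(0.001266105486756694), 0.131] [[441.61145006 267.81478962]]
44 [np.float64(0.6408886984365744), np.float64(0.004023104009571704), 0.131] [[443.95249273 263.98579948]]
nut [ 0.55899614 -0.07059079] [np.float64(38.2), np.float64(38.7), np.float64(36.1), np.float64(35.5), np.float64(38.2), np.float64(33.9)]
```

```bash
python3 - <<'E'
from h import *
rows([.640,.003,.113])
E
```

```text
t 9.27 p [ 0.5643 -0.0712  0.2066] yawY 67.03 x [-0.921  0.39  -0.004] y [0.39  0.921 0.001] j [-0.278  0.205  1.581  0.     1.351 -1.448] w 0.647 gf 0.0 F [-0.1  0.2 -1. ] M [-0.    0.    0.01]
shift rows [-1.61  3.91  3.75]
```

Call:
move_arm --grip_force 15 --pt "-0.32 0.78 0 0 0.8" --pt "-0.32 0.78 0 0 0.8" --pt "-0.32 0.78 0 0 0.8" --pt "-0.32 0.78 0 0 0.8" --pt "-0.33 0.79 0 0 0.8" --pt "0 0 0 0 0.8" --pt "0 0 0 0 0.8"

```text
t: 9.85
ee_pos: [0.6373, 0.0038, 0.2023]
tcp_rot: [-0.622, -3.075, 0.001]
contact_force: [0.1, -0.5, 0.1]
gripper_width: 0.902
gripper_force: 0.0
```

```bash
python3 - <<'E'
from h import *
rows([.640,.003,.113])
d=grab('wrist'); save(d,'w2.png')
E
```

```text
t 9.85 p [0.6373 0.0038 0.2023] yawY 67.12 x [-0.921  0.389  0.004] y [ 0.389  0.921 -0.001] j [-0.13   0.356  1.398 -0.     1.391 -1.301] w 0.902 gf 0.0 F [ 0.1 -0.5  0.1] M [0.01 0.03 0.07]
shift rows [-0.13  0.02  3.57]
```

View pics/w2.png

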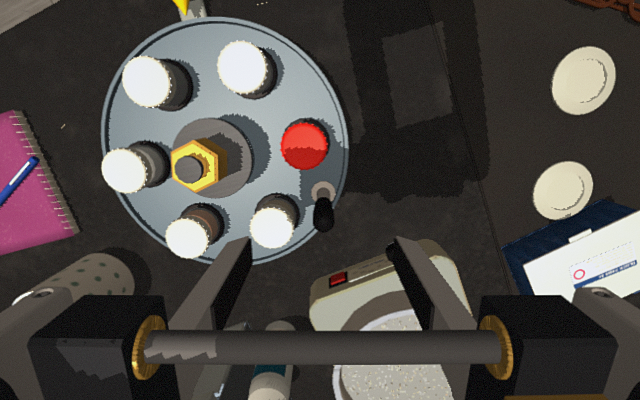

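The handle's top is at about (322,220), between the open fingers in the image, and the red lid is at (305,144).

```bash
python3 - <<'E'
from h import *
d=load('wrist'); c=np.array([.5632,-.0710])
for v in (218,224): w=p2w(d,322,v,.131)[:2]; print('post',w,ang(w-c),np.hypot(*(w-c)))
print('spindle',p2w(d,187,167,.128)[:2])
w=p2w(d,304,140,.074)[:2]; print('red',w,ang(w-c),np.hypot(*(w-c)))
# pot rim as ray: back edge pixel at candidate heights
for z in (.08,.12,.16): print('pot',z,p2w(d,400,312,z)[:2],p2w(d,340,365,z)[:2])
E
```

```text
post [0.63407529 0.0050282 ] 47.008931031431985 0.10394033849449409
post [0.63846122 0.0031738 ] 44.58307114925164 0.10566931680266936
spindle [ 0.56067796 -0.0707938 ]
red [0.57941437 0.01096823] 78.81061333584788 0.08355654893936519
pot 0.08 [0.77180526 0.03163058] [ 0.8086861  -0.04815521]
pot 0.12 [0.74212453 0.03218353] [ 0.77376671 -0.03626925]
pot 0.16 [0.7124438  0.03273649] [ 0.73884732 -0.02438329]
```

Call:
move_arm --pt "-0.05 0.03 0.5 0 0.8" --pt "0 0 0.6 0 0.8" --pt "0 0 0.6 0 0.8" --pt "0 0 0.6 0 0.8" --pt "0 0 0.6 0 0.8" --pt "0 0 0.6 0 0.8" --pt "0 0 0 0 0.8" --pt "0 0 0 0 0.2" --pt "0 0 0 0 -0.3" --pt "0 0 0 0 -0.5"

```text
t: 10.73
ee_pos: [0.6404, 0.0028, 0.1183]
tcp_rot: [0.626, 3.076, 0.0]
contact_force: [0.5, 0.7, 0.5]
gripper_width: 0.721
gripper_force: 0.0
```

Call:
move_arm --pt "0 0 0 0 -0.7" --pt "0 0 0 0 -1" --pt "0 0 0 0 -1" --pt "0 0 0 0 -1" --pt "0 0 0 0 -1" --pt "0 0 0 0 -1" --pt "0 0 0 0 -1"

```text
t: 11.32
ee_pos: [0.6396, 0.0033, 0.117]
tcp_rot: [-0.625, -3.079, 0.0]
contact_force: [0.3, -0.5, 0.3]
gripper_width: 0.226
gripper_force: 0.0
```

```bash
python3 - <<'E'
from h import *
rows([.640,.005,.112])
d=grab('wrist'); q=red(d['frame'],(0,400,100,540));w=p2w(d,q[0],q[1],.074)[:2];c=np.array([.5632,-.0710]); print('red',q,w,ang(w-c),np.hypot(*(w-c)))
E
```

```text
t 11.32 p [0.6396 0.0033 0.117 ] yawY 67.04 x [-0.921  0.39   0.   ] y [ 0.39   0.921 -0.   ] j [-0.13   0.44   1.469 -0.     1.233 -1.3  ] w 0.226 gf 0.0 F [ 0.3 -0.5  0.3] M [-0.02  0.03 -0.03]
shift rows [0.01 0.07 0.2 ]
red (np.float64(295.5674108437228), np.float64(157.98434328790955), 3449) [0.58509157 0.00850787] 74.60572525680604 0.08246660984139981
```

Call:
move_arm --pt "0 0 0.15 0 -1" --pt "0 0 0 0 -1" --pt "0 0 0 0 -1" --pt "0 0 0 0 -1" --pt "0 0 0 0 -1" --pt "0 0 0 0 -1"

```text
t: 11.87
ee_pos: [0.6416, 0.0017, 0.1167]
tcp_rot: [0.625, 3.074, -0.003]
contact_force: [-1.9, -2.5, 10.1]
gripper_width: 0.177
gripper_force: 15.0
```

```bash
python3 - <<'E'
from h import *
rows([.640,.005,.112])
d=grab('wrist'); q=red(d['frame'],(0,400,100,540));w=p2w(d,q[0],q[1],.074)[:2];c=np.array([.5632,-.0710]); print('red',q,w,ang(w-c),np.hypot(*(w-c)))
E
```

```text
t 11.87 p [0.6416 0.0017 0.1167] yawY 67.03 x [-0.921  0.39  -0.005] y [ 0.39   0.921 -0.001] j [-0.131  0.441  1.468 -0.002  1.228 -1.3  ] w 0.177 gf 15.0 F [-1.9 -2.5 10.1] M [-0.49  0.42 -0.01]
shift rows [0.11 0.1  0.19]
red (np.float64(296.6816338354577), np.float64(156.11819235225957), 3452) [0.58637187 0.00799964] 73.65273193441386 0.08232786970252685
```

```bash
cat >> h.py <<'E'
def arc(a0,a1,n,r=.107,c=(.5632,-.0712)):
    s,R=tool(); c=np.array(c)
    A=np.radians(np.linspace(a0,a1,n+1)); P=np.c_[c[0]+r*np.cos(A),c[1]+r*np.sin(A),0*A]
    print('TCP angle',ang(s['ee_pos'][:2]-c),np.hypot(*(s['ee_pos'][:2]-c)))
    prev=P[0]
    for p in P[1:]:
        q=(R.T@(p-prev)/.025); print(list(q[:2].round(2))); prev=p
E
python3 - <<'E'
from h import *
arc(42.8,78.8,9)
E
```

```text
t 11.92 p [0.6416 0.0017 0.1168] yawY 67.03 x [-0.921  0.39  -0.005] y [ 0.39   0.921 -0.001] j [-0.131  0.441  1.468 -0.002  1.228 -1.3  ] w 0.174 gf 15.0 F [-2.2 -2.3 10.5] M [-0.46  0.46  0.  ]
TCP angle 42.91853524602664 0.10703129364775596
[np.float64(0.28), np.float64(0.11)]
[np.float64(0.28), np.float64(0.09)]
[np.float64(0.29), np.float64(0.07)]
[np.float64(0.29), np.float64(0.05)]
[np.float64(0.3), np.float64(0.03)]
[np.float64(0.3), np.float64(0.01)]
[np.float64(0.3), np.float64(-0.01)]
[np.float64(0.3), np.float64(-0.03)]
[np.float64(0.29), np.float64(-0.05)]
```

Call:
move_arm --grip_force 25 --pt "0.28 0.11 -0.15 0 -1" --pt "0.28 0.09 0 0 -1" --pt "0.29 0.07 0 0 -1" --pt "0.29 0.05 0 0 -1" --pt "0.3 0.03 0 0 -1" --pt "0.3 0.01 0 0 -1" --pt "0.3 -0.01 0 0 -1" --pt "0.3 -0.03 0 0 -1" --pt "0.29 -0.05 0 0 -1" --pt "0 0 0 0 -1"

```text
t: 12.75
ee_pos: [0.5797, 0.0344, 0.1168]
tcp_rot: [-0.624, -3.077, 0.004]
contact_force: [-1.8, -4.8, -0.9]
gripper_width: 0.176
gripper_force: 25.0
```

```bash
python3 - <<'E'
from h import *
arc(78.8,114.8,9)
E
```

```text
t 12.75 p [0.5797 0.0344 0.1168] yawY 67.05 x [-0.921  0.39   0.001] y [ 0.39   0.921 -0.003] j [-0.088  0.328  1.625 -0.002  1.191 -1.258] w 0.176 gf 25.0 F [-1.8 -4.8 -0.9] M [-0.97  0.14 -0.01]
TCP angle 81.13667674845641 0.10692593527081205
[np.float64(0.29), np.float64(-0.07)]
[np.float64(0.28), np.float64(-0.09)]
[np.float64(0.28), np.float64(-0.11)]
[np.float64(0.27), np.float64(-0.13)]
[np.float64(0.26), np.float64(-0.15)]
[np.float64(0.25), np.float64(-0.17)]
[np.float64(0.24), np.float64(-0.18)]
[np.float64(0.22), np.float64(-0.2)]
[np.float64(0.21), np.float64(-0.21)]
```

Call:
move_arm --pt "0.29 -0.08 0 0 -1" --pt "0.28 -0.1 0 0 -1" --pt "0.28 -0.12 0 0 -1" --pt "0.27 -0.14 0 0 -1" --pt "0.26 -0.15 0 0 -1" --pt "0.25 -0.17 0 0 -1" --pt "0.24 -0.18 0 0 -1" --pt "0.22 -0.2 0 0 -1" --pt "0.21 -0.21 0 0 -1" --pt "0 0 0 0 -1"

```text
t: 13.58
ee_pos: [0.5152, 0.0248, 0.1169]
tcp_rot: [0.625, 3.076, -0.004]
contact_force: [3.0, -6.5, -3.9]
gripper_width: 0.175
gripper_force: 25.0
```

```bash
python3 - <<'E'
from h import *
arc(116.0,139.4,7)
E
```

```text
t 13.58 p [0.5152 0.0248 0.1169] yawY 67.03 x [-0.921  0.39  -0.003] y [ 0.39   0.921 -0.002] j [-0.118  0.198  1.79  -0.003  1.151 -1.287] w 0.175 gf 25.0 F [ 3.  -6.5 -3.9] M [-1.23 -0.5  -0.02]
TCP angle 116.53709785802312 0.10733271679501852
[np.float64(0.16), np.float64(-0.19)]
[np.float64(0.15), np.float64(-0.2)]
[np.float64(0.13), np.float64(-0.21)]
[np.float64(0.12), np.float64(-0.22)]
[np.float64(0.11), np.float64(-0.22)]
[np.float64(0.1), np.float64(-0.23)]
[np.float64(0.08), np.float64(-0.24)]
```

Call:
move_arm --pt "0.15 -0.2 0 0 -1" --pt "0.14 -0.21 0 0 -1" --pt "0.12 -0.22 0 0 -1" --pt "0.11 -0.23 0 0 -1" --pt "0.11 -0.22 0 0 -1" --pt "0.09 -0.23 0 0 -1" --pt "0.08 -0.24 0 0 -1" --pt "0 0 0 0 -1" --pt "0 0 0 0 -1" --pt "0 0 0 0 -1"

```text
t: 14.42
ee_pos: [0.4816, -0.0012, 0.1169]
tcp_rot: [-0.626, -3.077, -0.001]
contact_force: [0.8, -0.8, -2.4]
gripper_width: 0.175
gripper_force: 25.0
```

```bash
python3 - <<'E'
from h import *
arc(139,140,1)
d=grab('wrist'); save(d,'w3.png')
d=grab('top'); q=red(d['frame'],(150,260,290,400)); print(q); 
E
```

```text
t 14.42 p [ 0.4816 -0.0012  0.1169] yawY 67.02 x [-0.921  0.39   0.001] y [0.39  0.921 0.   ] j [-0.183  0.131  1.87   0.     1.142 -1.353] w 0.175 gf 25.0 F [ 0.8 -0.8 -2.4] M [-0.19 -0.15 -0.  ]
TCP angle 139.3822505360471 0.10748904868127857
[np.float64(0.02), np.float64(-0.07)]
(np.float64(nan), np.float64(nan), 0)h.py:24: RuntimeWarning: Mean of empty slice.
  f=f.astype(int)[b[0]:b[1],b[2]:b[3]]; m=(f[:,:,0]>100)&(f[:,:,1]<.45*f[:,:,0])&(f[:,:,2]<.45*f[:,:,0]); v,u=np.nonzero(m); return u.mean()+b[2],v.mean()+b[0],len(u)
  ret = ret.dtype.type(ret / rcount)
```

View pics/w3.png

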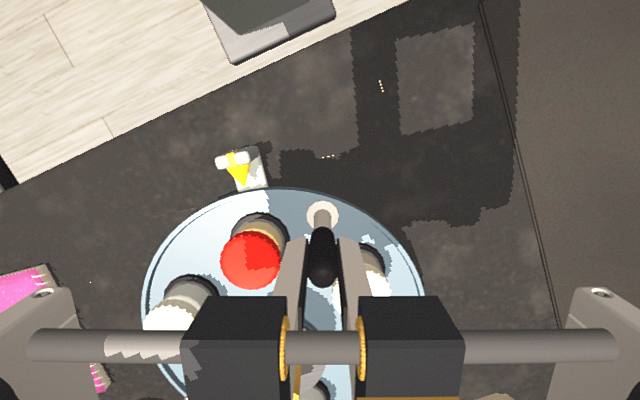

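The wrist view shows the red lid at (250,262), the pointer tip at (243,186), and the handle held between the fingers with its stem base at (323,212). I'll compare the lid with the pointer line numerically.

```bash
python3 - <<'E'
from h import *
d=load('wrist'); c=np.array([.5632,-.0710])
q=red(d['frame'],(200,300,200,295)); print(q)
for n,u,v,z in (('red',q[0],q[1],.072),('red2',250.5,262,.074),('tip',243,186,.033),('tipbase',237,163,.033),('stem',323,213,.032)):
    w=p2w(d,u,v,z)[:2]; print(n,w,ang(w-c),np.hypot(*(w-c)))
# plat rim ellipse edge check of centre: predicted pixels
th=np.radians(169.4); u=np.array([np.cos(th),np.sin(th)])
print(w2p(d,[[*(c+.1295*u),.033],[*(c+.083*u),.074],[*(c+.108*np.array([np.cos(np.radians(139.4)),np.sin(np.radians(139.4))])),.032]]))
d=grab('scene'); save(d,'s1.png')
b=cv2.resize(d['frame'][160:280,280:430],None,fx=5,fy=5,interpolation=cv2.INTER_CUBIC)[:,:,::-1]
cv2.imwrite('pics/s1c.png',b)
E
```

```text
(np.float64(250.30023640661938), np.float64(257.8656422379827), 2538)
red [ 0.47770605 -0.05326308] 168.27945293076283 0.08731445107362462
red2 [ 0.4798433  -0.05370882] 168.28099690208526 0.08513121559786344
tip [ 0.43489664 -0.04737322] 169.5660035029087 0.1304606353409421
tipbase [ 0.41722809 -0.04350319] 169.33216611254255 0.14853912704041958
stem [0.47928258 0.00058979] 139.5325690260781 0.1103051729060841
[[243.82087896 187.08541074]
 [249.02550535 265.20208639]
 [322.42526778 215.7373879 ]]
```

View pics/s1c.png

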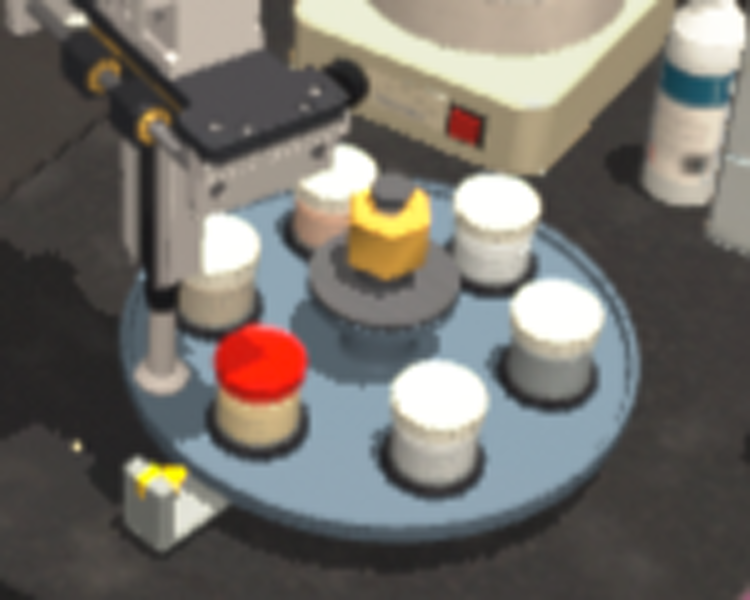

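The lid reads 168.3–169.4° and the pointer about 169.5°, so I nudge it slightly and let it settle.

Call:
move_arm --pt "0.01 -0.04 0 0 -1" --pt "0 0 0 0 -1" --pt "0 0 0 0 -1" --pt "0 0 0 0 -1" --pt "0 0 0 0 -1" --pt "0 0 0 0 -1" --pt "0 0 0 0 -1" --pt "0 0 0 0 -1"

```text
t: 15.23
ee_pos: [0.4811, -0.002, 0.1168]
tcp_rot: [-0.625, -3.078, -0.001]
contact_force: [-1.3, 1.7, -1.2]
gripper_width: 0.174
gripper_force: 25.0
```

```bash
python3 - <<'E'
from h import *
arc(139,140,1)
print(env.close_job())
E
```

```text
t 15.23 p [ 0.4811 -0.002   0.1168] yawY 67.03 x [-0.921  0.39   0.001] y [0.39  0.921 0.   ] j [-0.185  0.13   1.872  0.     1.141 -1.355] w 0.174 gf 25.0 F [-1.3  1.7 -1.2] M [ 0.31  0.21 -0.04]
TCP angle 139.86583315741436 0.10741802074884743
[np.float64(0.02), np.float64(-0.07)]
the job is handed in; nothing more can be done
None
```

The nut is slackened about 1.8 rad, and the arm is holding the carousel still by its handle with the red-lidded jar within about 1° of the pointer by my camera measurements; the job is handed in at 15.2 s, with no verdict returned.

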